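# Lay out the tool row in mirror order

### The arm

A 6-joint arm with a two-finger parallel gripper is mounted at the origin on a cart in front of the work surface, level with it; the furniture and walls round the work are solid. World frame = base frame: x ahead of the robot, y to its left, z up, the work surface at z = 0. Lengths are in m, angles in rad, forces in N, time in s.
With the tool pointing down it reaches from about 0.3 to 0.775 m from the base axis. Payload 14.6 kg.
Tool frame: the origin (TCP) lies at the very end of the fingers, on their centre line; the grasp point (between the pads) lies 19 mm behind it; z points along the fingers, y is the line along which they close (so a half turn about z gives the same grasp; the last joint's range is limited). The gripper opens to 94 mm and grips with 3 to 60 N. Pads are 16 mm wide; open, the fingers measure 119 mm over their backs; the gripper's body (75 mm by 177 mm) begins 78 mm behind the grasp point.
Start: joints at [-1.353, 0.3, 1.521, -0, 1.321, -0.067], TCP at [0.155, -0.528, 0.205] pointing down, gripper open.
Joint ranges: [-3.03, 3.03], [-0.79, 2.21], [0.23, 2.52], [-1.04, 4.18], [0, 3.07], [-2.55, 2.55]. Speed limits (rad/s): [2.22, 2.22, 2.57, 3.14, 3.14, 3.14].

### API

Orientations are given as [roll, pitch, yaw] about the fixed x, y, z axes, in that order (R = Rz(yaw) Ry(pitch) Rx(roll)).
In Python, from station import ctrl, cams gives the robot as it stands. The module is installed in compiled form; this text tells all that it offers.
- The arm moves only by the tool arm_command, never from a script. Its argument "plan" is a list that holds one entry, the list of rows, each a list of 7 numbers: the shift along the tool's x, y, z in fractions of the full range, 1 being 750 mm, then the turn, a rotation vector about the tool's x, y, z in parts of the range, where 1.0 means 2 rad, then the closure, from -1 (fully open) to 1 (shut). A call has 1 to 12 rows; each row is the pose to reach, as a shift and turn from the pose commanded when the call began, along the tool's axes at that moment; what a row does not reach only later rows make up. A row lasts 1/10 s, in which the tool goes at most 50 mm and 8.59 degrees, less where a joint would pass 70% of its speed; a pose out of reach is approached as far as the arm can. Shift and turn numbers lie between -1 and 1, and a call with a number outside is refused. A call with a gripper value outside its range is refused whole. The fingers move at their own pace and stop on an object; "squeeze" is the grip in N (left out, the last holds). Time passes only in rows, so rows that repeat a pose let the fingers close. It gives the time, the measured TCP pose, the force, the opening and the grip force at its end, in the units of the state.
- ctrl.get_obs(): the state, without advancing time (a new reading comes with each control period).
- cams.camera(name): name is "scene" or "top" or "wrist"; returns (picture, depth): 480x640x3 uint8, blue, green, red; 480x640 float32, m along the optical axis (not along the pixel's ray), 0 where there is no reading.
- cams.camera_info(name): a dict with "fx", "fy", "cx", "cy" (pixels), "dist_coeffs" ([k1, k2, p1, p2, k3] as OpenCV has them; the pictures are not rectified), "world_to_cam" (4x4, takes a point from world to camera coordinates). Camera axes: x right, y down, z forward; pixel columns grow to the right and rows downward; lengths in m; the calibration is good to about 2 mm. A picture is of the moment at which its call begins: read the wrist's pose just before it. camera_info takes no time and is no camera call; for the wrist camera it gives the pose at the moment of the call.
- ctrl.hand_in(): hands the job in; it is judged then, once.
The state is a dict: "time_s": time; "qpos": joint angles; "joint_vel": joint speeds; "tau": joint torques, N m; "ee_pos": TCP position; "eef_rot": TCP orientation; "force": force on the tool from outside, world axes, zero at the start; "moment": the same for the moment, N m; "grip_width": finger opening in m; "grip_force": force on a finger pad.
Only numpy, scipy, OpenCV 4.12 (cv2) and the standard library are available. Lean on these libraries where they do the work, as an engineer would, in place of code of your own. Each camera call takes 0.05 s, during which the arm holds its last target. There are 200 camera calls.

### The job

A left-handed colleague takes over the bench: move the four hand tools from the full wooden tool rest to the empty one, in reverse order, so that the tool now lying leftmost ends up in the rightmost place, the second from the left in the second from the right, and so on. Lay each tool down lengthwise in its own pair of notches, centred front to back on the rest, and let go of it.

Things in the scene. Friction and masses are not known exactly. Their poses are not given: they have to be found in the camera images.
- hammer: Small hammer: thin round wooden handle 9.6 mm thick, short steel cross head, 47 x 176 x 11 mm; balances about 25 mm from mid-length towards the head. Origin at mid-length, on the underside; its y axis runs along the tool, working end at -y. At the start it lies in its cradle, working end away from the robot, underside 32 mm above the work surface. Rigid; grip it across the middle (20 N is safe).
- brush: Flat wooden dust brush, pale bristles at one end, 24 x 159 x 7 mm; handle 18 mm wide, 6 mm thick. Origin at mid-length, on the underside; its y axis runs along the tool, working end at -y. At the start it lies in its cradle, working end away from the robot, underside 32 mm above the work surface. Rigid; grip it across the middle (20 N is safe).
- tweezers: Steel tweezers lying on their side, 19 x 150 x 10 mm, about 12 mm wide where gripped, 9 mm thick; the arms do not bend. Origin at mid-length, on the underside; its y axis runs along the tool. At the start it lies in its cradle, underside 32 mm above the work surface. Rigid; grip it across the middle (20 N is safe).
- pin_vice: Pin vice: short black round handle with a brass nose, 10 x 90 x 10 mm, 10 mm thick all along. Origin at mid-length, on the underside; its y axis runs along the tool, working end at -y. At the start it lies in its cradle, working end away from the robot, underside 32 mm above the work surface. Rigid; grip it across the middle (20 N is safe).
- hammer_cradle: Fixed wooden cradle holding the hammer at the start, one of four alike side by side on the source rest. Two cross pieces at x = -30 and +30 mm, 10 mm thick, each with a notch 40 mm wide, 13 mm deep, floor 32 mm above the work surface. Origin on the work surface, under the middle; x along the lying tool, away from the robot, y to the left.
- brush_cradle: Fixed wooden cradle holding the brush at the start, one of four alike side by side on the source rest. Two cross pieces at x = -30 and +30 mm, 10 mm thick, each with a notch 40 mm wide, 13 mm deep, floor 32 mm above the work surface. Origin on the work surface, under the middle; x along the lying tool, away from the robot, y to the left.
- tweezers_cradle: Fixed wooden cradle holding the tweezers at the start, one of four alike side by side on the source rest. Two cross pieces at x = -30 and +30 mm, 10 mm thick, each with a notch 40 mm wide, 13 mm deep, floor 32 mm above the work surface. Origin on the work surface, under the middle; x along the lying tool, away from the robot, y to the left.
- pin_vice_cradle: Fixed wooden cradle holding the pin vice at the start, one of four alike side by side on the source rest. Two cross pieces at x = -30 and +30 mm, 10 mm thick, each with a notch 40 mm wide, 13 mm deep, floor 32 mm above the work surface. Origin on the work surface, under the middle; x along the lying tool, away from the robot, y to the left.
- source_rest: The full tool rest at the start: fixed grey board 100 x 264 x 6 mm. Origin at its centre on the work surface; x away from the robot, y to its left (+-10 deg). Places, left to right, at y = +90, +30, -30, -90 mm, x = 0: a separate wooden cradle stands at each.
- target_rest: The empty tool rest at the start: fixed grey board 100 x 264 x 6 mm. Origin at its centre on the work surface; x away from the robot, y to its left (+-10 deg). Places, left to right, at y = +90, +30, -30, -90 mm, x = 0: each has cross pieces at x = -30 and +30 mm, 10 mm thick, 45 mm high, with notches 40 mm wide, floor 32 mm above the work surface; between them it is open down to the board.

How it is judged:
By the outcome, as a careful person would: the job done as asked, in the order asked, and still so for the second after the job is handed in, with the robot touching nothing.
It also fails if it takes over 106 s, if anything falls off the work surface, if the arm or the gripper's body presses on something with over 40 N, if the wrist force passes 120 N, or if a joint passes its speed limit or range.

## Working session

There is one attempt and no reset: what is moved stays moved. The work goes in short steps, Python scripts to look and compute and a tool call to move; the robot and the scene stay as the last step left them, time stands still between calls to the robot, and variables do not carry over. Pictures are saved under pics/ and viewed, at most 14 in all, crops included, and the job is handed in when it is done.

Besides the shell and the picture viewer there is one more tool, called after "Emit:" as name(argument=value, ...) on one line, values as JSON. arm_command: Moves the arm, as the interface text tells. Its arguments: {"type":"object","properties":{"plan":{"type":"array"},"squeeze":{"type":"number"}},"required":["plan"]}

```bash
mkdir -p pics
python3 - <<'E'
from station import ctrl,cams
import cv2,numpy as np
o=ctrl.get_obs();print(o)
for n in("top","scene"):
    p,d=cams.camera(n);cv2.imwrite(f"pics/{n}0.png",p);np.save(f"{n}0.npy",d)
    i=cams.camera_info(n);print(n,i)
E
```

```text
{'time_s': 0.0, 'qpos': array([-1.35260202e+00,  3.00469339e-01,  1.52160172e+00, -2.84652440e-05,
        1.32070826e+00, -6.65803054e-02]), 'joint_vel': array([ 6.92262608e-04, -1.02846583e-03,  7.31938913e-05, -1.32806257e-03,
       -3.32211533e-04,  2.13702981e-03]), 'tau': array([-3.10653217e-03, -5.31805515e+01, -3.52734268e+01,  7.07559125e-02,
        2.44337891e-02, -6.88666114e-05]), 'ee_pos': array([ 0.15445847, -0.52758   ,  0.20487857]), 'eef_rot': array([-3.14040679e+00, -5.14397438e-05,  2.84781640e-01]), 'force': array([0.01978608, 0.6998009 , 1.0186021 ]), 'moment': array([ 0.02194858, -0.0289258 , -0.00223497]), 'grip_force': 0.0, 'grip_width': 0.09414126501224153}
top {'fx': 463.7207580100854, 'fy': 463.7207580100854, 'cx': 318.06503607609017, 'cy': 227.0084587931452, 'dist_coeffs': array([0.04145294, 0.        , 0.        , 0.        , 0.        ]), 'world_to_cam': array([[ 5.12715951e-04, -9.99718933e-01,  2.37021357e-02,
        -2.48702316e-02],
       [-9.83661150e-01, -4.77127259e-03, -1.79966601e-01,
         5.12343165e-01],
       [ 1.80029107e-01, -2.32225983e-02, -9.83387122e-01,
         1.02269081e+00],
       [ 0.00000000e+00,  0.00000000e+00,  0.00000000e+00,
         1.00000000e+00]])}
scene {'fx': 555.5069382090412, 'fy': 555.5069382090412, 'cx': 319.582543977445, 'cy': 233.162624940339, 'dist_coeffs': array([0.0160576, 0.       , 0.       , 0.       , 0.       ]), 'world_to_cam': array([[ 0.57833551, -0.8157283 ,  0.01074113, -0.29065399],
       [-0.31718415, -0.2369689 , -0.91828098,  0.21842206],
       [ 0.7516131 ,  0.52766758, -0.39578362,  0.64886548],
       [ 0.        ,  0.        ,  0.        ,  1.        ]])}
```

View pics/top0.png

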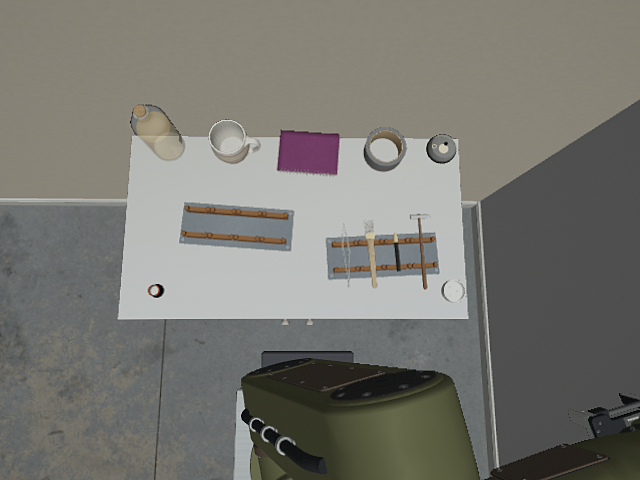

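The top view shows the source rest at (383,255), holding tweezers, brush, pin vice and hammer from left to right. The empty target rest is at (237,226). I'll enlarge both.

Run:
```python
import cv2
p=cv2.imread("pics/top0.png")
cv2.imwrite("pics/src.png",cv2.resize(p[205:300,320:448],None,fx=6,fy=6,interpolation=cv2.INTER_CUBIC))
cv2.imwrite("pics/tgt.png",cv2.resize(p[193:263,172:302],None,fx=6,fy=6,interpolation=cv2.INTER_CUBIC))
```

```text
(no output)
```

View pics/src.png

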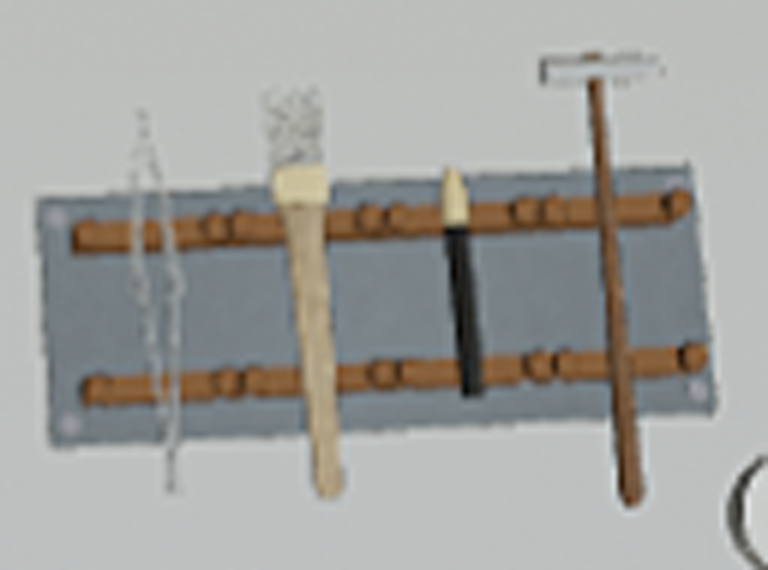

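View pics/tgt.png

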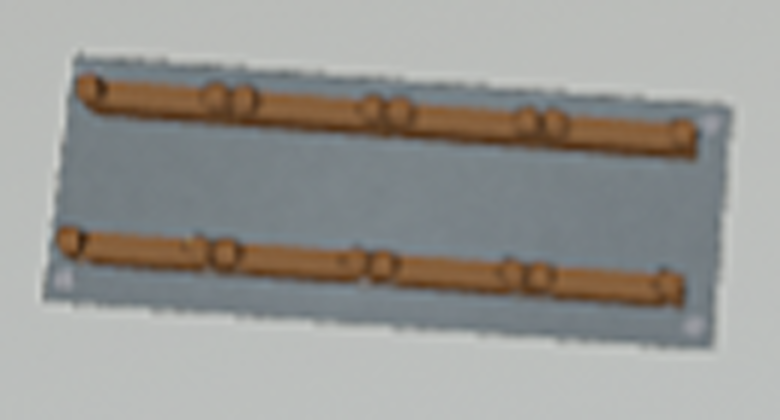

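View pics/scene0.png

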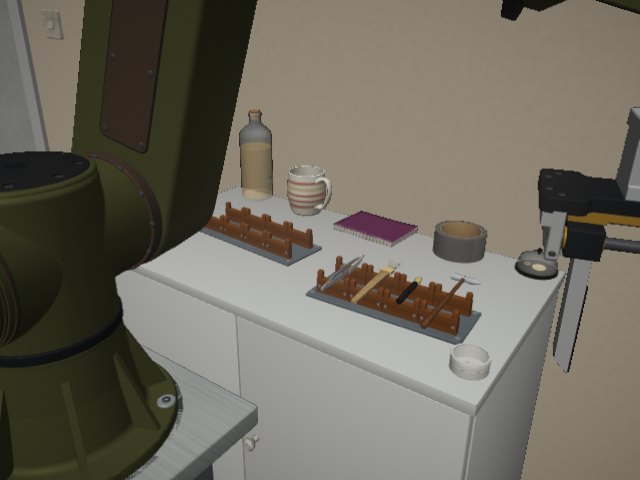

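The crops give these board corners. Source: (38,198), (690,165), (715,412), (52,445). Target: (80,58), (733,106), (713,348), (44,300). The tool ends are clear as well. Next I'll turn them into positions.

```bash
cat > h.py <<'E'
import cv2,numpy as np
from scipy.spatial.transform import Rotation as R
def px2w(info,uv,z):
    K=np.array([[info["fx"],0,info["cx"]],[0,info["fy"],info["cy"]],[0,0,1]])
    n=cv2.undistortPoints(np.float64(uv).reshape(-1,1,2),K,info["dist_coeffs"])[:,0]
    M=info["world_to_cam"];Rm=M[:3,:3];c=-Rm.T@M[:3,3]
    d=np.c_[n,np.ones(len(n))]@Rm
    return c+d*((z-c[2])/d[:,2])[:,None]
def fit(P):  # corners TL TR BR BL ->x,y,yaw
    L=np.array([[.05,.132],[.05,-.132],[-.05,-.132],[-.05,.132]])
    P=P[:,:2];c=P.mean(0);Q=P-c
    a=np.arctan2((L[:,0]*Q[:,1]-L[:,1]*Q[:,0]).sum(),(L*Q).sum())
    r=R.from_euler('z',a).as_matrix()[:2,:2]
    return c,a,np.abs(Q-L@r.T).max()
E
python3 - <<'E'
from h import *
from station import cams
i=cams.camera_info("top")
f=lambda uv,o:(np.array(uv)+.5)/6-.5+np.array(o)
S=[320,205];T=[172,193]
for n,uv,o in(("src",[(38,198),(690,165),(715,412),(52,445)],S),("tgt",[(80,58),(733,106),(713,348),(44,300)],T)):
    c,a,e=fit(px2w(i,f(uv,o),.006));print(n,c,a,e)
    r=R.from_euler('z',a).as_matrix()[:2,:2]
    for y in(.09,.03,-.03,-.09):print("  ",c+r@[0,y])
for n,uv,z in(("tweez",[(142,110),(172,492)],.037),("brush",[(293,90),(330,497)],.036),("pin",[(452,170),(473,395)],.037),("ham",[(592,55),(633,505)],.037)):
    P=px2w(i,f(uv,S),z)[:,:2];d=P[0]-P[1];print(n,P.mean(0),np.linalg.norm(d),np.arctan2(d[1],d[0]))
print({k:v for k,v in cams.camera_info("wrist").items()})
E
```

```text
src [ 0.45249317 -0.17629776] 0.054218285190903055 0.001443819499696991
   [ 0.44761592 -0.08643001]
   [ 0.45086742 -0.14634184]
   [ 0.45411892 -0.20625367]
   [ 0.45737043 -0.2661655 ]
tgt [0.52073989 0.16823597] -0.07060081591317212 0.0019512864683658704
   [0.52708869 0.25801177]
   [0.52285615 0.19816124]
   [0.51862362 0.13831071]
   [0.51439109 0.07846018]
tweez [ 0.45044539 -0.08752976] 0.14783559453819275 0.06760189415224065
brush [ 0.45383137 -0.14719277] 0.15798216906837992 0.0696490410787208
pin [ 0.45746235 -0.20548635] 0.08740122313878239 0.06201338943841912
ham [ 0.45968344 -0.26333875] 0.1748170565284452 0.04982231736682185
{'fx': 416.9816712393993, 'fy': 416.9816712393993, 'cx': 312.9638717056434, 'cy': 233.2939924725661, 'dist_coeffs': array([-0.07863514,  0.        ,  0.        ,  0.        ,  0.        ]), 'world_to_cam': array([[ 2.80497906e-01, -9.59854313e-01, -7.88977473e-04,
        -5.49044860e-01],
       [-9.25621744e-01, -2.70711514e-01,  2.64461079e-01,
        -2.68618938e-02],
       [-2.54057692e-01, -7.34504840e-02, -9.64396037e-01,
         3.93245437e-01],
       [ 0.00000000e+00,  0.00000000e+00,  0.00000000e+00,
         1.00000000e+00]])}
```

The order on the source rest, left to right, is tweezers, brush, pin vice, hammer. On the target rest the hammer therefore goes at +90, pin vice at +30, brush at -30 and tweezers at -90. First I'll hover over the source rest with the fingers partly closed, so they don't touch the neighbouring tools, and check with the wrist camera.

Careful with the scale: shifts go in shares of 750 mm and turns go in shares of 2 rad. That gives: 380 mm / 750 = 0.5067, 374 mm / 750 = 0.4987, 0.23 rad / 2 = 0.115.

Emit:
arm_command(plan=[[[0.016,-0.0093,0,0,0,0.005,0.23],[0.0533,-0.032,0,0,0,0.015,0.23],[0.1067,-0.064,0,0,0,0.025,0.23],[0.1627,-0.0987,0.0013,0,0,0.04,0.23],[0.2187,-0.132,0.0027,0,0,0.05,0.23],[0.2747,-0.1653,0.004,0,0,0.065,0.23],[0.3307,-0.2,0.0053,0,0,0.075,0.23],[0.384,-0.232,0.0053,0,0,0.09,0.23],[0.4333,-0.2627,0.0067,0,0,0.1,0.23],[0.4733,-0.2867,0.0067,0,0,0.11,0.23],[0.4987,-0.3013,0.0067,0,0,0.115,0.23],[0.5067,-0.3067,0.0067,0,0,0.115,0.23]]], squeeze=20)

```text
time_s: 1.3
ee_pos: [0.4555, -0.1988, 0.2001]
eef_rot: [-3.141, 0.001, 0.057]
force: [-0.7, 0.6, 0.6]
grip_width: 0.0361
grip_force: 0.0
```

Run:
```python
from station import ctrl,cams
import cv2,numpy as np,pickle
o=ctrl.get_obs();print(o["time_s"],o["ee_pos"],o["eef_rot"],o["grip_width"],o["joint_vel"].round(3))
i=cams.camera_info("wrist");p,d=cams.camera("wrist");cv2.imwrite("pics/w0.png",p);pickle.dump(i,open("w0.pkl","wb"))
```

```text
1.3 [ 0.45549345 -0.19881406  0.20006497] [-3.14111858e+00  5.22857651e-04  5.68298046e-02] 0.03613537777630629 [ 0.098  0.032 -0.037 -0.007  0.006  0.095]
```

View pics/w0.png

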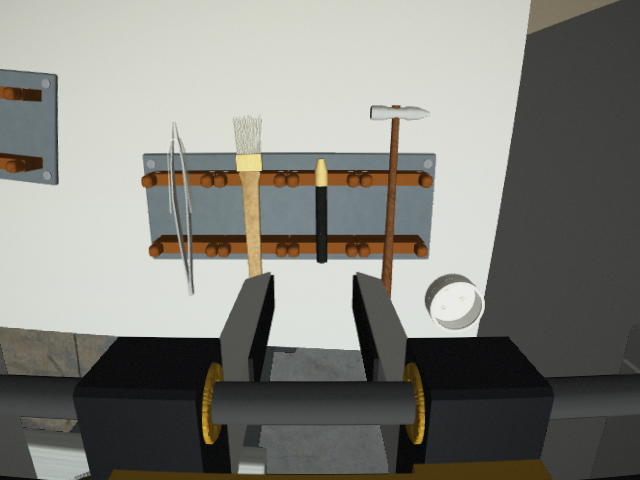

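The wrist view shows the board corners at (143,154), (435,153), (430,260) and (152,258). The tweezers run (174,122)–(192,295), the pin vice (321,158)–(322,263), the hammer from (396,105) down to (388,290), and the brush from (247,115) to about (256,276).

Run:
```python
from h import *
import pickle
i=pickle.load(open("w0.pkl","rb"))
c,a,e=fit(px2w(i,[(143,154),(435,153),(430,260),(152,258)],.006));print(c,a,e)
r=R.from_euler('z',a).as_matrix()[:2,:2]
for y in(.09,.03,-.03,-.09):print("  ",c+r@[0,y])
for n,uv,L in(("tweez",[(174,122),(192,295)],.150),("brush",[(247,115),(256,276)],.159),("pin",[(321,158),(322,263)],.09),("ham",[(396,105),(388,290)],.176)):
    P=px2w(i,uv,.037)[:,:2];d=P[0]-P[1];l=np.linalg.norm(d);print(n,P.mean(0),P[0]-d/l*L/2,l,np.arctan2(d[1],d[0]))
```

```text
[ 0.45331378 -0.17645437] 0.05474383588693074 0.0016342897670972578
   [ 0.44838929 -0.0865892 ]
   [ 0.45167228 -0.14649931]
   [ 0.45495527 -0.20640943]
   [ 0.45823826 -0.26631954]
tweez [ 0.45031075 -0.08755408] [ 0.45076896 -0.08751763] 0.15091932031325453 0.07938579480770018
brush [ 0.46529739 -0.14587022] [ 0.45445397 -0.14668056] 0.1372526976744178 0.07459262667891448
pin [ 0.45755267 -0.20515059] [ 0.45791027 -0.20512518] 0.09071700414392138 0.07093303775031426
ham [ 0.46919233 -0.26392974] [ 0.46046271 -0.26446682] 0.15850775492748145 0.061445918569603304
```

Scaled: 180 mm / 750 = 0.24, 178 mm / 750 = 0.2373.

Emit:
arm_command(plan=[[[0.004,0.0267,0.0267,0,0,0,0.23],[0.0093,0.06,0.08,0,0,0,0.23],[0.012,0.0827,0.1267,0,0,0,0.23],[0.012,0.0867,0.1667,0,0,0,0.23],[0.012,0.0867,0.2,0,0,0,0.23],[0.012,0.0867,0.224,0,0,0,0.23],[0.012,0.0867,0.2373,0,0,0,0.23],[0.012,0.0867,0.24,0,0,0,0.23],[0.012,0.0867,0.24,0,0,0,0.23],[0.012,0.0867,0.24,0,0,0,0.23]]])

```text
time_s: 2.35
ee_pos: [0.4675, -0.2652, 0.0214]
eef_rot: [3.141, -0.001, 0.055]
force: [-0.4, 0.2, -0.7]
grip_width: 0.0359
grip_force: 0.0
```

Run:
```python
from station import ctrl,cams
import cv2
p,d=cams.camera("wrist");cv2.imwrite("pics/w1.png",p)
o=ctrl.get_obs();print(o["ee_pos"],o["eef_rot"])
```

```text
[ 0.46751379 -0.26510606  0.02143423] [ 3.14066791e+00 -1.26957593e-03  5.47970421e-02]
```

View pics/w1.png

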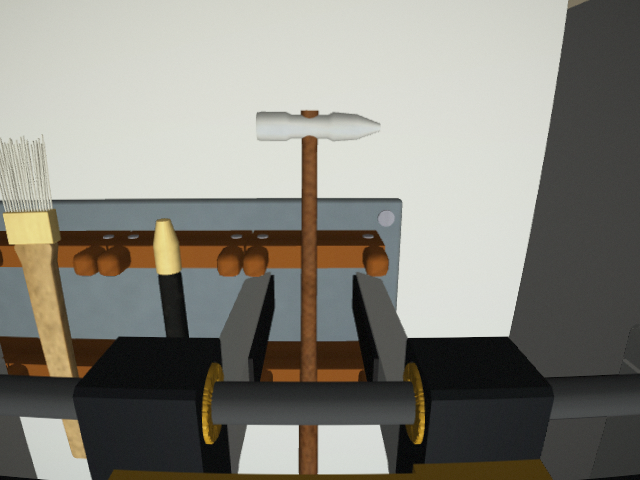

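The hammer's handle (x≈309) sits centred between the fingers, clear of the cross pieces. I'll close on it and lift.

Emit:
arm_command(plan=[[[0,0,0.0027,0,0,0,0.23],[0,0,0.0027,0,0,0,1],[0,0,0.0027,0,0,0,1],[0,0,0.0027,0,0,0,1],[0,0,0.0027,0,0,0,1],[0,0,0.0027,0,0,0,1],[0,0,-0.004,0,0,0,1],[0,0,-0.02,0,0,0,1],[0,0,-0.0467,0,0,0,1],[0,0,-0.08,0,0,0,1],[0,0,-0.1133,0,0,0,1],[0,0,-0.1333,0,0,0,1]]])

```text
time_s: 3.6
ee_pos: [0.4676, -0.2651, 0.1234]
eef_rot: [3.14, -0.002, 0.055]
force: [-0.1, 0.5, -1.3]
grip_width: 0.009
grip_force: 20.0
```

Run:
```python
from station import ctrl,cams
import cv2
p,d=cams.camera("wrist");cv2.imwrite("pics/w2.png",p)
o=ctrl.get_obs();print(o["ee_pos"],o["eef_rot"],o["grip_width"],o["grip_force"],o["force"])
```

```text
[ 0.46830859 -0.26550963  0.1252078 ] [ 3.13833547 -0.00437462  0.05482485] 0.008731088263406465 19.990740716457367 [ 0.52462399 -1.4396436   1.42825487]
```

View pics/w2.png

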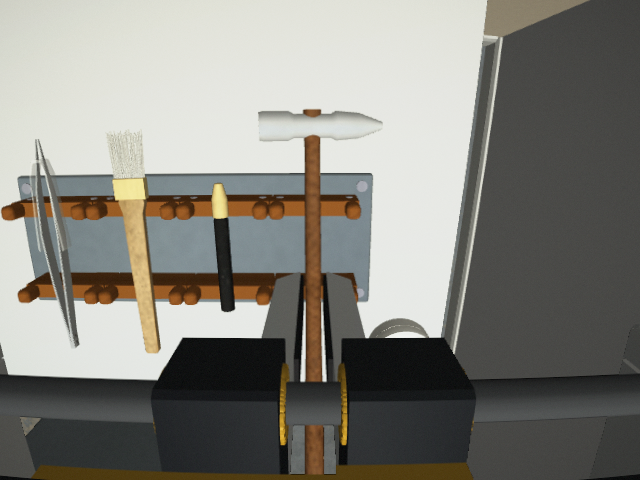

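The hammer is held level: the head is still at (320,125) in the gripper frame and the grip width is 9 mm. I'll carry it over the leftmost target place.

Scaled: -505 mm / 750 = -0.6733, -471 mm / 750 = -0.628, 0.126 rad / 2 = 0.063.

Emit:
arm_command(plan=[[[0.004,-0.02,0,0,0,0.005,1],[0.0107,-0.06,0,0,0,0.01,1],[0.0213,-0.1173,0,0,0,0.015,1],[0.0333,-0.18,0,0,0,0.02,1],[0.0453,-0.244,0,0,0,0.025,1],[0.056,-0.308,0,0,0,0.03,1],[0.068,-0.372,0,0,0,0.035,1],[0.08,-0.436,0,0,0,0.04,1],[0.092,-0.5,0,0,0,0.045,1],[0.104,-0.564,0,0,0,0.055,1],[0.116,-0.628,0,0,0,0.06,1],[0.124,-0.6733,0,0,0,0.063,1]]])

```text
time_s: 4.85
ee_pos: [0.5321, 0.2475, 0.1206]
eef_rot: [-3.141, -0.0, -0.07]
force: [1.0, -1.5, -0.6]
grip_width: 0.0092
grip_force: 20.0
```

Scaled: -13 mm / 750 = -0.0173, -9 mm / 750 = -0.012.

Emit:
arm_command(plan=[[[0.0013,-0.012,0,0,0,0,1],[0.0027,-0.0173,0,0,0,0,1],[0.0027,-0.0173,0,0,0,0,1]]])

```text
time_s: 5.15
ee_pos: [0.5353, 0.2568, 0.1204]
eef_rot: [3.141, 0.0, -0.071]
force: [0.9, -0.7, -0.6]
grip_width: 0.0088
grip_force: 20.0
```

Run:
```python
from station import ctrl,cams
import cv2,pickle
i=cams.camera_info("wrist");p,d=cams.camera("wrist");cv2.imwrite("pics/w3.png",p);pickle.dump(i,open("w3.pkl","wb"))
o=ctrl.get_obs();print(o["ee_pos"],o["eef_rot"],o["grip_width"],o["grip_force"],o["force"])
```

```text
[0.5353304  0.25635516 0.12044092] [ 3.14132133e+00  1.97744575e-04 -7.20118396e-02] 0.009032256321853525 19.991092085838318 [ 0.16280976  0.06738978 -0.84343383]
```

View pics/w3.png

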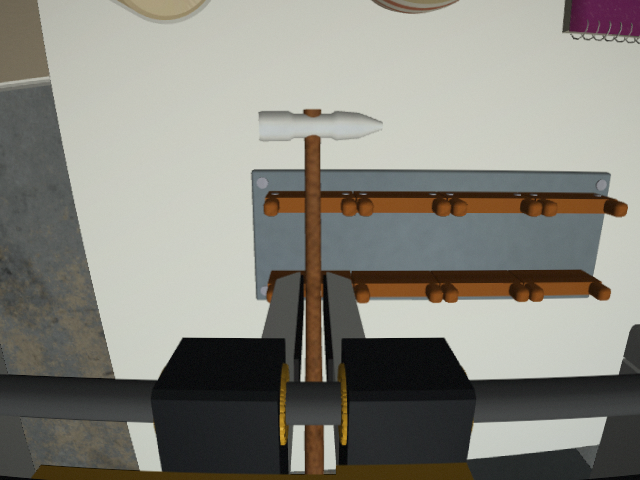

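The target board's corners are at about (252,170), (610,173), (595,298) and (257,299), and the hammer hangs over the leftmost place. I'll cross-check this against the top-camera estimate.

Run:
```python
from h import *
import pickle
i=pickle.load(open("w3.pkl","rb"))
c,a,e=fit(px2w(i,[(252,170),(610,173),(595,298),(257,299)],.006));print(c,a,e)
r=R.from_euler('z',a).as_matrix()[:2,:2]
for y in(.09,.03,-.03,-.09):print("  ",c+r@[0,y])
P=px2w(i,[(312,109)],.12+.019);print(P)
```

```text
[0.52205402 0.16843611] -0.07044491184884845 0.0041808047196045806
   [0.52838882 0.25821289]
   [0.52416562 0.1983617 ]
   [0.51994242 0.13851052]
   [0.51571922 0.07865933]
[[0.61665392 0.25217536 0.139     ]]
```

Scaled: 101 mm / 750 = 0.1347, 99 mm / 750 = 0.132.

Emit:
arm_command(plan=[[[0,-0.0013,0.02,0,0,0,1],[0,-0.0013,0.06,0,0,0,1],[0,-0.0013,0.0933,0,0,0,1],[0,-0.0013,0.1147,0,0,0,1],[0,-0.0013,0.128,0,0,0,1],[0,-0.0013,0.132,0,0,0,1],[0,-0.0013,0.1347,0,0,0,1],[0,-0.0013,0.1347,0,0,0,1],[0,-0.0013,0.1347,0,0,0,1],[0,-0.0013,0.1347,0,0,0,0.7],[0,-0.0013,0.1347,0,0,0,0.4],[0,-0.0013,0.1347,0,0,0,0.23]]])

```text
time_s: 6.4
ee_pos: [0.5355, 0.2585, 0.0197]
eef_rot: [-3.141, -0.0, -0.071]
force: [0.8, 0.4, -0.3]
grip_width: 0.0268
grip_force: 0.0
```

Scaled: 390 mm / 750 = 0.52, -100 mm / 750 = -0.1333, -0.115 rad / 2 = -0.0575.

Emit:
arm_command(plan=[[[0,0,-0.0067,0,0,0,0.23],[0,0,-0.04,0,0,0,0.23],[0,0,-0.0867,0,0,0,0.23],[-0.0027,0.0267,-0.12,0,0,-0.005,0.23],[-0.008,0.08,-0.1333,0,0,-0.01,0.23],[-0.0133,0.1427,-0.1333,0,0,-0.015,0.23],[-0.02,0.2067,-0.1333,0,0,-0.025,0.23],[-0.0267,0.2707,-0.1333,0,0,-0.03,0.23],[-0.032,0.3347,-0.1333,0,0,-0.0375,0.23],[-0.0387,0.3987,-0.1333,0,0,-0.045,0.23],[-0.044,0.4627,-0.1333,0,0,-0.05,0.23],[-0.0493,0.52,-0.1333,0,0,-0.0575,0.23]]])

```text
time_s: 7.6
ee_pos: [0.4701, -0.1301, 0.1201]
eef_rot: [3.141, -0.001, 0.044]
force: [1.0, 0.6, 0.1]
grip_width: 0.0363
grip_force: 0.0
```

Scaled: 77 mm / 750 = 0.1027, 72 mm / 750 = 0.096, -0.021 rad / 2 = -0.0105.

Emit:
arm_command(plan=[[[0,0.04,0,0,0,-0.005,0.23],[0,0.0733,0,0,0,-0.01,0.23],[0,0.096,0,0,0,-0.0105,0.23],[0,0.1027,0,0,0,-0.0105,0.23],[0,0.1027,0,0,0,-0.0105,0.23],[0,0.1027,0,0,0,-0.0105,0.23]]])

```text
time_s: 8.2
ee_pos: [0.474, -0.2042, 0.1195]
eef_rot: [-3.141, 0.0, 0.065]
force: [-0.3, 0.3, -0.6]
grip_width: 0.0361
grip_force: 0.0
```

```bash
cat > tgt.py <<'E'
import sys,numpy as np
from station import ctrl
o=ctrl.get_obs();x,y,yaw=map(float,sys.argv[1:])
e=o["ee_pos"];a=o["eef_rot"][2];d=np.array([x,y])-e[:2];c,s=np.cos(a),np.sin(a)
print("t",o["time_s"],"ee",e.round(4),"yaw",round(a,3),"shift x,y",(1e3*np.array([c*d[0]+s*d[1],s*d[0]-c*d[1]])).round(1),"turn z",round(a-yaw,3),"z",round(e[2]*1e3,1))
E
python3 tgt.py .4577 -.2053 .065
```

```text
t 8.2 ee [ 0.474  -0.2042  0.1195] yaw 0.065 shift x,y [-16.4   0.1] turn z 0.0 z 119.5
```

Scaled: 101 mm / 750 = 0.1347, 100 mm / 750 = 0.1333.

Emit:
arm_command(plan=[[[-0.016,0,0.0067,0,0,0,0.23],[-0.0213,0,0.0333,0,0,0,0.23],[-0.0213,0,0.0733,0,0,0,0.23],[-0.0213,0,0.1067,0,0,0,0.23],[-0.0213,0,0.1253,0,0,0,0.23],[-0.0213,0,0.1333,0,0,0,0.23],[-0.0213,0,0.1347,0,0,0,0.23],[-0.0213,0,0.1347,0,0,0,1],[-0.0213,0,0.1347,0,0,0,1],[-0.0213,0,0.1347,0,0,0,1],[-0.0213,0,0.1347,0,0,0,1],[-0.0213,0,0.1347,0,0,0,1]]])

```text
time_s: 9.4
ee_pos: [0.4583, -0.206, 0.0189]
eef_rot: [3.141, -0.001, 0.065]
force: [-0.7, 1.4, 4.8]
grip_width: 0.0094
grip_force: 20.0
```

Scaled: -100 mm / 750 = -0.1333, -85 mm / 750 = -0.1133.

Emit:
arm_command(plan=[[[0,0,0,0,0,0,1],[0,0,-0.0067,0,0,0,1],[0,0,-0.0333,0,0,0,1],[0,0,-0.0733,0,0,0,1],[0,0,-0.1133,0,0,0,1],[0,0,-0.1333,0,0,0,1],[0,0,-0.1333,0,0,0,1]]])

```text
time_s: 10.1
ee_pos: [0.4589, -0.2064, 0.1205]
eef_rot: [3.14, -0.003, 0.065]
force: [-0.2, -0.8, -1.3]
grip_width: 0.0093
grip_force: 20.0
```

```bash
python3 tgt.py .5235 .1983 -.0706
python3 - <<'E'
from station import cams
import cv2
p,d=cams.camera("wrist");cv2.imwrite("pics/w4.png",p)
E
```

```text
t 10.1 ee [ 0.4589 -0.2064  0.1205] yaw 0.065 shift x,y [  90.7 -399.6] turn z 0.135 z 120.5
```

View pics/w4.png

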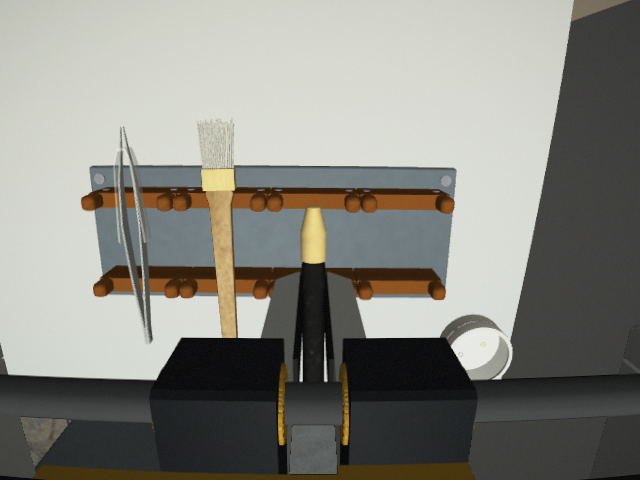

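The pin vice is held straight, with its nose at (314,215). I'll carry it to the second place from the left.

Scaled: -400 mm / 750 = -0.5333, -390 mm / 750 = -0.52, 0.135 rad / 2 = 0.0675.

Emit:
arm_command(plan=[[[0.004,-0.016,0,0,0,0.005,1],[0.0107,-0.048,0,0,0,0.01,1],[0.0213,-0.096,0,0,0,0.015,1],[0.0347,-0.1533,0,0,0,0.02,1],[0.048,-0.2133,0,0,0,0.03,1],[0.0613,-0.272,0,0,0,0.035,1],[0.0747,-0.3307,0,0,0,0.0425,1],[0.088,-0.3867,0,0,0,0.05,1],[0.1,-0.44,0,0,0,0.0575,1],[0.1107,-0.4853,0,0,0,0.0625,1],[0.1187,-0.52,0,0,0,0.0675,1],[0.1213,-0.5333,0,0,0,0.0675,1]]])

```text
time_s: 11.35
ee_pos: [0.5224, 0.2009, 0.1167]
eef_rot: [3.141, 0.002, -0.068]
force: [0.8, -0.9, -0.2]
grip_width: 0.0092
grip_force: 20.0
```

Scaled: 80 mm / 750 = 0.1067, 70 mm / 750 = 0.0933.

Emit:
arm_command(plan=[[[0,0,0,0,0,0,1],[0,0,0.02,0,0,0,1],[0,0,0.06,0,0,0,1],[0,0,0.0933,0,0,0,1],[0,0,0.1067,0,0,0,1]]])

```text
time_s: 11.85
ee_pos: [0.5217, 0.1973, 0.0359]
eef_rot: [3.14, 0.004, -0.071]
force: [0.3, 0.3, -0.1]
grip_width: 0.0093
grip_force: 20.0
```

```bash
python3 tgt.py .5237 .1983 -.0706
```

```text
t 11.85 ee [0.5217 0.1973 0.0359] yaw -0.071 shift x,y [ 1.9 -1.1] turn z -0.001 z 35.9
```

Scaled: 19 mm / 750 = 0.0253, 18 mm / 750 = 0.024.

Emit:
arm_command(plan=[[[0.0027,-0.0013,0.0107,0,0,0,1],[0.0027,-0.0013,0.0187,0,0,0,1],[0.0027,-0.0013,0.024,0,0,0,1],[0.0027,-0.0013,0.0253,0,0,0,1],[0.0027,-0.0013,0.0253,0,0,0,1],[0.0027,-0.0013,0.0253,0,0,0,0.7],[0.0027,-0.0013,0.0253,0,0,0,0.4],[0.0027,-0.0013,0.0253,0,0,0,0.23],[0.0027,-0.0013,0.0253,0,0,0,0.23]]])

```text
time_s: 12.75
ee_pos: [0.5251, 0.2, 0.0196]
eef_rot: [-3.141, -0.0, -0.07]
force: [-0.7, 0.4, 0.9]
grip_width: 0.0344
grip_force: 0.0
```

```bash
python3 tgt.py .4543 -.147 .068
```

```text
t 12.75 ee [0.5251 0.2    0.0196] yaw -0.07 shift x,y [-46.3 351.1] turn z -0.138 z 19.6
```

Scaled: 351 mm / 750 = 0.468, -100 mm / 750 = -0.1333, -0.138 rad / 2 = -0.069.

Emit:
arm_command(plan=[[[0,0,-0.0067,0,0,0,0.23],[0,0,-0.04,0,0,0,0.23],[0,0,-0.0867,0,0,0,0.23],[-0.004,0.0267,-0.12,0,0,-0.005,0.23],[-0.0107,0.08,-0.1333,0,0,-0.0125,0.23],[-0.0187,0.14,-0.1333,0,0,-0.02,0.23],[-0.0267,0.2027,-0.1333,0,0,-0.03,0.23],[-0.0347,0.2667,-0.1333,0,0,-0.04,0.23],[-0.0427,0.3293,-0.1333,0,0,-0.05,0.23],[-0.0507,0.3893,-0.1333,0,0,-0.06,0.23],[-0.0573,0.4373,-0.1333,0,0,-0.065,0.23],[-0.0613,0.468,-0.1333,0,0,-0.069,0.23]]])

```text
time_s: 13.95
ee_pos: [0.4539, -0.1492, 0.12]
eef_rot: [3.141, -0.001, 0.067]
force: [0.3, -0.5, -0.4]
grip_width: 0.0361
grip_force: 0.0
```

Scaled: 30 mm / 750 = 0.04.

Emit:
arm_command(plan=[[[0,0,0,0,0,0,0.23],[0,0,0,0,0,0,0.23],[0,0,0.04,0,0,0,0.23]]])

```text
time_s: 14.25
ee_pos: [0.4567, -0.1467, 0.092]
eef_rot: [3.139, -0.006, 0.068]
force: [1.1, 0.7, -0.8]
grip_width: 0.0362
grip_force: 0.0
```

```bash
python3 tgt.py .4543 -.147 .068
```

```text
t 14.25 ee [ 0.4567 -0.1467  0.092 ] yaw 0.068 shift x,y [-2.4  0.1] turn z 0.0 z 92.0
```

Scaled: 73 mm / 750 = 0.0973, 70 mm / 750 = 0.0933.

Emit:
arm_command(plan=[[[-0.0013,0,0.0267,0,0,0,0.23],[-0.0013,0,0.06,0,0,0,0.23],[-0.0013,0,0.0827,0,0,0,0.23],[-0.0013,0,0.0933,0,0,0,0.23],[-0.0013,0,0.0973,0,0,0,0.23],[-0.0013,0,0.0973,0,0,0,0.23],[-0.0013,0,0.0973,0,0,0,1],[-0.0013,0,0.0973,0,0,0,1],[-0.0013,0,0.0973,0,0,0,1],[-0.0013,0,0.0973,0,0,0,1],[-0.0013,0,0.0973,0,0,0,1]]])

```text
time_s: 15.35
ee_pos: [0.4538, -0.1471, 0.0169]
eef_rot: [3.141, -0.001, 0.068]
force: [-1.8, 0.5, 7.1]
grip_width: 0.0149
grip_force: 20.0
```

Scaled: -100 mm / 750 = -0.1333, -85 mm / 750 = -0.1133.

Emit:
arm_command(plan=[[[0,0,0,0,0,0,1],[0,0,-0.0067,0,0,0,1],[0,0,-0.0333,0,0,0,1],[0,0,-0.0733,0,0,0,1],[0,0,-0.1133,0,0,0,1],[0,0,-0.1333,0,0,0,1],[0,0,-0.1333,0,0,0,1]]])

```text
time_s: 16.05
ee_pos: [0.4544, -0.1473, 0.1185]
eef_rot: [3.14, -0.003, 0.068]
force: [0.2, -0.4, -1.3]
grip_width: 0.0148
grip_force: 20.0
```

```bash
python3 tgt.py .5193 .1384 -.0706
python3 - <<'E'
from station import cams
import cv2
p,d=cams.camera("wrist");cv2.imwrite("pics/w5.png",p)
E
```

```text
t 16.05 ee [ 0.4544 -0.1473  0.1185] yaw 0.068 shift x,y [  84.1 -280.7] turn z 0.138 z 118.5
```

View pics/w5.png

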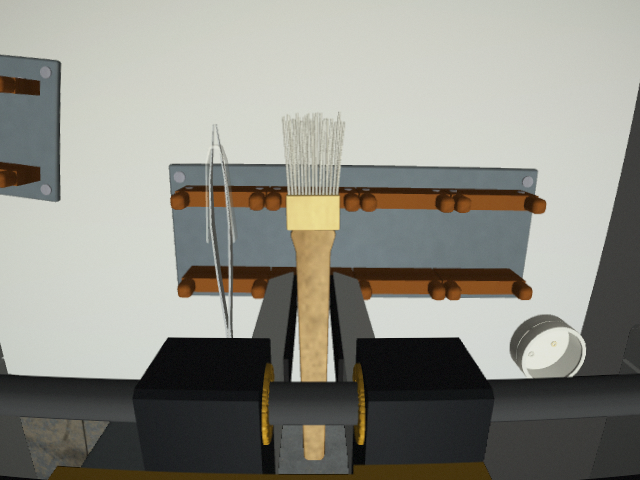

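The brush is held straight, with its bristles at (314,115) and handle end at (314,460). Now the third place.

Scaled: -281 mm / 750 = -0.3747, -275 mm / 750 = -0.3667, 0.138 rad / 2 = 0.069.

Emit:
arm_command(plan=[[[0.004,-0.012,0,0,0,0.005,1],[0.0107,-0.0347,0,0,0,0.01,1],[0.02,-0.0667,0,0,0,0.015,1],[0.032,-0.1067,0,0,0,0.0225,1],[0.0453,-0.1493,0,0,0,0.03,1],[0.0573,-0.192,0,0,0,0.0375,1],[0.0693,-0.2333,0,0,0,0.045,1],[0.0813,-0.2733,0,0,0,0.0525,1],[0.092,-0.3093,0,0,0,0.06,1],[0.1027,-0.3413,0,0,0,0.065,1],[0.1093,-0.3667,0,0,0,0.069,1],[0.112,-0.3747,0,0,0,0.069,1]]])

```text
time_s: 17.3
ee_pos: [0.5177, 0.1409, 0.115]
eef_rot: [3.141, 0.002, -0.069]
force: [0.5, -0.6, -0.4]
grip_width: 0.0154
grip_force: 20.0
```

Scaled: 80 mm / 750 = 0.1067, 70 mm / 750 = 0.0933.

Emit:
arm_command(plan=[[[0,0,0,0,0,0,1],[0,0,0.02,0,0,0,1],[0,0,0.06,0,0,0,1],[0,0,0.0933,0,0,0,1],[0,0,0.1067,0,0,0,1],[0,0,0.1067,0,0,0,1]]])

```text
time_s: 17.9
ee_pos: [0.5176, 0.1383, 0.0354]
eef_rot: [3.141, 0.002, -0.071]
force: [0.6, 0.4, 0.6]
grip_width: 0.015
grip_force: 20.0
```

```bash
python3 tgt.py .5193 .1384 -.0706
```

```text
t 17.9 ee [0.5176 0.1383 0.0354] yaw -0.071 shift x,y [ 1.7 -0.2] turn z -0.0 z 35.4
```

Scaled: 19 mm / 750 = 0.0253, 18 mm / 750 = 0.024.

Emit:
arm_command(plan=[[[0.0013,0,0.0107,0,0,0,1],[0.0013,0,0.0187,0,0,0,1],[0.0013,0,0.024,0,0,0,1],[0.0013,0,0.0253,0,0,0,1],[0.0013,0,0.0253,0,0,0,1],[0.0013,0,0.0253,0,0,0,0.7],[0.0013,0,0.0253,0,0,0,0.4],[0.0013,0,0.0253,0,0,0,0.23],[0.0013,0,0.0253,0,0,0,0.23]]])

```text
time_s: 18.8
ee_pos: [0.5194, 0.139, 0.0176]
eef_rot: [-3.142, -0.0, -0.07]
force: [-0.7, -0.2, 0.7]
grip_width: 0.0349
grip_force: 0.0
```

```bash
python3 tgt.py .4506 -.0875 .072
```

```text
t 18.8 ee [0.5194 0.139  0.0176] yaw -0.07 shift x,y [-52.7 230.7] turn z -0.142 z 17.6
```

Scaled: 231 mm / 750 = 0.308, 220 mm / 750 = 0.2933, -0.142 rad / 2 = -0.071.

Emit:
arm_command(plan=[[[0,0,-0.0067,0,0,0,0.23],[0,0,-0.04,0,0,0,0.23],[0,0,-0.0867,0,0,0,0.23],[-0.004,0.016,-0.12,0,0,-0.005,0.23],[-0.0107,0.0467,-0.1333,0,0,-0.0125,0.23],[-0.02,0.0853,-0.1333,0,0,-0.02,0.23],[-0.0293,0.1307,-0.1333,0,0,-0.03,0.23],[-0.04,0.176,-0.1333,0,0,-0.04,0.23],[-0.0507,0.2213,-0.1333,0,0,-0.05,0.23],[-0.06,0.2627,-0.1333,0,0,-0.06,0.23],[-0.0667,0.2933,-0.1333,0,0,-0.0675,0.23],[-0.0707,0.308,-0.1333,0,0,-0.071,0.23]]])

```text
time_s: 20.0
ee_pos: [0.4498, -0.0894, 0.1179]
eef_rot: [3.141, -0.001, 0.071]
force: [-0.8, 0.7, 0.3]
grip_width: 0.036
grip_force: 0.0
```

Scaled: 30 mm / 750 = 0.04.

Emit:
arm_command(plan=[[[0,0,0,0,0,0,0.23],[0,0,0,0,0,0,0.23],[0,0,0.04,0,0,0,0.23],[0,0,0.04,0,0,0,0.23]]])

```text
time_s: 20.4
ee_pos: [0.449, -0.0866, 0.0852]
eef_rot: [-3.14, 0.004, 0.073]
force: [0.4, -0.2, -1.0]
grip_width: 0.0362
grip_force: 0.0
```

```bash
python3 tgt.py .4506 -.0875 .072
```

```text
t 20.4 ee [ 0.449  -0.0866  0.0852] yaw 0.073 shift x,y [1.6 1. ] turn z 0.001 z 85.2
```

Scaled: 69 mm / 750 = 0.092, 67 mm / 750 = 0.0893.

Emit:
arm_command(plan=[[[0.0013,0.0013,0.0267,0,0,0,0.23],[0.0013,0.0013,0.06,0,0,0,0.23],[0.0013,0.0013,0.08,0,0,0,0.23],[0.0013,0.0013,0.0893,0,0,0,0.23],[0.0013,0.0013,0.092,0,0,0,0.23],[0.0013,0.0013,0.092,0,0,0,0.23],[0.0013,0.0013,0.092,0,0,0,1],[0.0013,0.0013,0.092,0,0,0,1],[0.0013,0.0013,0.092,0,0,0,1],[0.0013,0.0013,0.092,0,0,0,1],[0.0013,0.0013,0.092,0,0,0,1]]])

```text
time_s: 21.5
ee_pos: [0.4515, -0.0887, 0.0187]
eef_rot: [3.141, -0.001, 0.072]
force: [0.3, 0.4, 2.7]
grip_width: 0.0119
grip_force: 20.0
```

Scaled: -100 mm / 750 = -0.1333, -85 mm / 750 = -0.1133.

Emit:
arm_command(plan=[[[0,0,0,0,0,0,1],[0,0,-0.0067,0,0,0,1],[0,0,-0.0333,0,0,0,1],[0,0,-0.0733,0,0,0,1],[0,0,-0.1133,0,0,0,1],[0,0,-0.1333,0,0,0,1],[0,0,-0.1333,0,0,0,1]]])

```text
time_s: 22.2
ee_pos: [0.4522, -0.0889, 0.1204]
eef_rot: [3.14, -0.003, 0.072]
force: [0.1, 0.2, -0.7]
grip_width: 0.0118
grip_force: 20.0
```

```bash
python3 tgt.py .5151 .0786 -.0706
python3 - <<'E'
from station import cams
import cv2
p,d=cams.camera("wrist");cv2.imwrite("pics/w6.png",p)
E
```

```text
t 22.2 ee [ 0.4522 -0.0889  0.1204] yaw 0.072 shift x,y [  74.8 -162.6] turn z 0.142 z 120.4
```

View pics/w6.png

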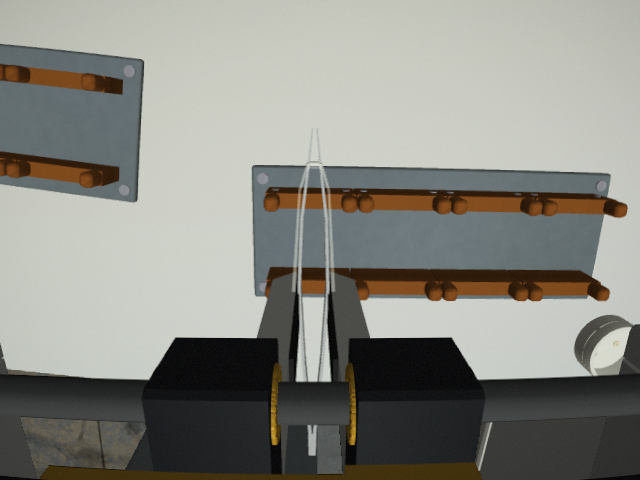

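The tweezers are held straight, from (316,128) to (312,455). They go to the rightmost place.

Scaled: -163 mm / 750 = -0.2173, -157 mm / 750 = -0.2093, 0.142 rad / 2 = 0.071.

Emit:
arm_command(plan=[[[0.004,-0.008,0,0,0,0.005,1],[0.0107,-0.0227,0,0,0,0.01,1],[0.0213,-0.0453,0,0,0,0.0175,1],[0.0333,-0.0707,0,0,0,0.025,1],[0.0453,-0.0973,0,0,0,0.0325,1],[0.0573,-0.124,0,0,0,0.04,1],[0.0693,-0.1493,0,0,0,0.05,1],[0.08,-0.1733,0,0,0,0.0575,1],[0.0893,-0.1947,0,0,0,0.065,1],[0.0973,-0.2093,0,0,0,0.069,1],[0.1013,-0.2173,0,0,0,0.071,1],[0.1013,-0.2173,0,0,0,0.071,1]]])

```text
time_s: 23.45
ee_pos: [0.5154, 0.0798, 0.1178]
eef_rot: [3.141, 0.001, -0.07]
force: [-0.8, 0.4, -1.1]
grip_width: 0.012
grip_force: 20.0
```

Scaled: 80 mm / 750 = 0.1067, 70 mm / 750 = 0.0933.

Emit:
arm_command(plan=[[[0,0,0,0,0,0,1],[0,0,0.02,0,0,0,1],[0,0,0.06,0,0,0,1],[0,0,0.0933,0,0,0,1],[0,0,0.1067,0,0,0,1],[0,0,0.1067,0,0,0,1]]])

```text
time_s: 24.05
ee_pos: [0.5148, 0.0789, 0.0377]
eef_rot: [3.141, 0.002, -0.071]
force: [-0.1, 0.5, -1.1]
grip_width: 0.0125
grip_force: 20.0
```

```bash
python3 tgt.py .516 .0785 -.0706
```

```text
t 24.05 ee [0.5148 0.0789 0.0377] yaw -0.071 shift x,y [1.2 0.3] turn z -0.0 z 37.7
```

Lower, release and back off upwards.

Scaled: 19 mm / 750 = 0.0253, 18 mm / 750 = 0.024.

Emit:
arm_command(plan=[[[0.0013,0,0.0107,0,0,0,1],[0.0013,0,0.0187,0,0,0,1],[0.0013,0,0.024,0,0,0,1],[0.0013,0,0.0253,0,0,0,1],[0.0013,0,0.0253,0,0,0,1],[0.0013,0,0.0253,0,0,0,0.7],[0.0013,0,0.0253,0,0,0,0.4],[0.0013,0,0.0253,0,0,0,0.23],[0.0013,0,0.0253,0,0,0,0.23]]])

```text
time_s: 24.95
ee_pos: [0.5165, 0.0793, 0.0195]
eef_rot: [-3.142, -0.0, -0.07]
force: [-0.5, -0.9, 0.0]
grip_width: 0.034
grip_force: 0.0
```

Scaled: 230 mm / 750 = 0.3067, 220 mm / 750 = 0.2933.

Emit:
arm_command(plan=[[[0,0,-0.0067,0,0,0,0.23],[0,0,-0.04,0,0,0,0.23],[0,0,-0.0933,0,0,0,0.23],[0,0,-0.1467,0,0,0,0.23],[0,0.0267,-0.1867,0,0,0,0.23],[-0.0267,0.08,-0.2133,0,0,0,0.23],[-0.0533,0.14,-0.2267,0,0,0,0.23],[-0.08,0.2,-0.24,0,0,0,0.23],[-0.1067,0.2533,-0.24,0,0,0,0.23],[-0.1267,0.2933,-0.24,0,0,0,0.23],[-0.1333,0.3067,-0.24,0,0,0,0.23],[-0.1333,0.3067,-0.24,0,0,0,0.23]]])

```text
time_s: 26.15
ee_pos: [0.4002, -0.1438, 0.1998]
eef_rot: [3.141, -0.001, -0.072]
force: [0.0, -0.1, -0.2]
grip_width: 0.0363
grip_force: 0.0
```

Run:
```python
from station import ctrl,cams
import cv2,numpy as np
o=ctrl.get_obs();print(o["time_s"],o["ee_pos"],o["force"])
p,d=cams.camera("top");cv2.imwrite("pics/top1.png",p)
cv2.imwrite("pics/tgt1.png",cv2.resize(p[173:273,172:302],None,fx=6,fy=6,interpolation=cv2.INTER_CUBIC))
```

```text
26.15 [ 0.40023086 -0.14382759  0.19982916] [ 0.02829232 -0.11041721 -0.15311483]
```

View pics/tgt1.png

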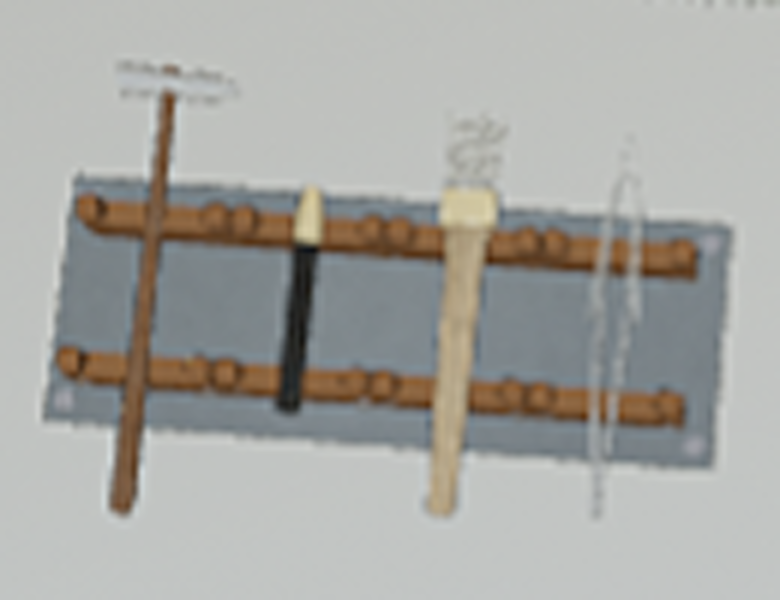

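All four tools lie in their notches in reversed order: hammer (172,68)–(121,515), pin vice (313,185)–(288,412), brush (478,112)–(440,515), tweezers (629,135)–(597,517). One last check on how well they're centred.

Run:
```python
from h import *
from station import cams
i=cams.camera_info("top")
f=lambda uv:(np.array(uv)+.5)/6-.5+np.array([172,173])
r=R.from_euler('z',-.0706).as_matrix()[:2,:2]
for n,uv in(("ham",[(172,68),(121,515)]),("pin",[(313,185),(288,412)]),("brush",[(478,112),(440,515)]),("tw",[(629,135),(597,517)])):
    P=(px2w(i,f(uv),.037)[:,:2]-[.5213,.1683])@r;print(n,(P.mean(0)*1e3).round(1),np.linalg.norm(P[0]-P[1]),np.arctan2(*(P[0]-P[1])[::-1]).round(3))
```

```text
ham [ 0.2 90.3] 0.1758991031643912 0.007
pin [ 0.9 31.4] 0.08950067869581138 0.001
brush [  0.4 -29.8] 0.15886757642988183 0.006
tw [ -0.1 -89.4] 0.15062394057523548 0.006
```

All four are centred within about 1.5 mm, so I'm handing in.

```bash
python3 -c "
from station import ctrl
print(ctrl.hand_in())"
```

```text
the job is handed in; nothing more can be done
None
```

The job is handed in: hammer, pin vice, brush and tweezers now lie left to right on the target rest, in reverse of their original order, each released in its own notches and centred front to back within about 1 mm, in about 26 s.

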